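# Reset the hold-down spindle of a tin-stamping jig and lock its jam nut

### The arm

A 6-joint arm with a two-finger parallel gripper is mounted at the origin on the work surface; the furniture and walls round the work are solid. World frame = base frame: x ahead of the robot, y to its left, z up, the work surface at z = 0. Lengths are in mm, angles in rad, forces in N, time in s.
With the tool pointing down it reaches from about 350 to 775 mm from the base axis. Payload 7.3 kg.
Tool frame: the origin (TCP) lies between the finger pads; the fingertips stand 25 mm ahead of it and the grasp point (between the pads) lies 6 mm ahead of it; z points along the fingers, y is the line along which they close (so a half turn about z gives the same grasp; the last joint's range is limited). The gripper opens to 92 mm and grips with 3 to 60 N. Pads are 19 mm wide; open, the fingers measure 130 mm over their backs; the gripper's body (75 mm by 190 mm) begins 47 mm behind the grasp point.
Start: joints at [1.078, 0.342, 1.524, -0, 1.275, -0.146], TCP at [178.427, 493.767, 251.741] pointing down, gripper open.
Joint ranges: [-2.53, 2.53], [-0.77, 2.02], [0.04, 2.7], [-1, 4.14], [0.28, 2.66], [-3.11, 3.11]. Speed limits (rad/s): [2.57, 2.57, 3.14, 3.14, 3.14, 3.14].

### API

Orientations are given as [roll, pitch, yaw] about the fixed x, y, z axes, in that order (R = Rz(yaw) Ry(pitch) Rx(roll)).
In Python, from plant import bot gives the robot as it stands.
- The arm moves only by the tool play_rows, never from a script. Its argument "commands" is a list of rows, each an object of numbers: "x", "y", "z": the shift along the tool's x, y, z in m; "twist": the turn about the tool's z in degrees. In form: [{"x": .., "y": .., "z": .., "twist": ..}, ...]. A call has exactly 8 rows; each row is the pose to reach, as a shift and turn from the pose commanded when the call began, along the tool's axes at that moment; what a row does not reach only later rows make up. A row lasts 1/10 s, in which the tool goes at most 50 mm and 8.59 degrees, less where a joint would pass 70% of its speed; a pose out of reach is approached as far as the arm can. A call with a gripper value outside its range is refused whole. "jaw" is the closure, from 0 (fully open) to 1 (shut), set as the call begins (left out, the last holds). The fingers move at their own pace and stop on an object; the grip force is fixed at half the most. Time passes only in rows, so rows that repeat a pose let the fingers close, or fill a call up. It gives the time, the measured TCP pose, the force, the opening and the grip force at its end, in the units of the state.
- bot.get_obs(): the state, without advancing time (a new reading comes with each control period).
- bot.capture(name): name is "scene" or "side" or "wrist"; returns a dict with "pixels" (420x560x3 uint8, red, green, blue), "fx", "fy", "cx", "cy" (pixels), "k1" (the pictures are not rectified: a ray, as slopes to the right and down, at radius r is drawn at 1 + k1 r^2 times it, then the intrinsics apply), "eye" and "rotation" of the camera in the world. Camera axes: x right, y down, z forward; pixel columns grow to the right and rows downward; lengths in mm; the calibration is good to about 2 mm. A picture is of the moment at which its call begins. There is no depth.
- bot.close_job(): hands the job in; it is judged then, once.
The state is a dict: "time": time; "joint_positions": joint angles; "dq": joint speeds; "tau": joint torques, N m; "tool_pos": TCP position; "tcp_rot": TCP orientation; "contact_force": force on the tool from outside, world axes, zero at the start; "moment": the same for the moment, N m; "grip_width": finger opening in mm; "finger_force": force on a finger pad.
Only numpy, scipy, OpenCV 4.12 (cv2) and the standard library are available. Lean on these libraries where they do the work, as an engineer would, in place of code of your own. Each camera call takes 0.05 s, during which the arm holds its last target. There are 200 camera calls.

### The job

The hold-down on the blue jig stops short of the tin. Loosen the jam nut with its long red-post lever, about an eighth of a turn anticlockwise, wind the spindle clockwise by its short yellow-post crank until the rubber pad bears snugly on the tin (about 25 N, never squeezed so hard that it dents), then turn the nut back as tight as you found it, without forcing it further. Leave the cans, the bottle and the tin where they stand.

Things in the scene. Friction and masses are not known exactly. Their poses are not given: they have to be found in the camera images.
- jig: Fixed blue steel jig: base plate 200x140x14 mm, a column at its +x side and an arm (top at z 165 mm) that reaches over the tin. Origin: on the spindle axis, at the table top. z up.
- spindle_axis (a point): Point on the vertical common axis of spindle and jam nut, on top of the crank's hub, 198 mm above the table. Hub 32 mm across.
- lock_nut (a joint): Jam nut, rad; 0 = tight, as found (up to 0.1 still tight, -0.2 overtightened); grows anticlockwise seen from above (loosens), stop at 1.3. Slack from 0.5 up; below that it grips the spindle more and more, locked at 0. Push at the post: about 1.5 N slack, 4 N to break it loose, and on tightening a rise from 0.5 on to about 14 N at 0, then 2.5 N more per 0.1 rad. Stays where left.
- nut_post (a point): Centre of the top of the red upright post (12 mm diameter, free length 44 mm, top 222 mm above the table) at the end of the nut's lever, 85 mm from the axis; the lever itself lies at 169 to 177 mm height. Push or pinch the post sideways to turn the nut.
- spindle (a joint): Spindle, rad; grows clockwise seen from above, which lowers the pad 5 mm per rad (stops -0.4 and 2.9). Turns only with the nut slack, with about 6 N at the post until the pad meets the tin; then the push grows by 1 N for each 8 N between pad and tin (25 N snug: about 10 N). Stays where left.
- crank_post (a point): Centre of the top of the yellow upright post (12 mm diameter, free length 36 mm, top 232 mm above the table) at the end of the spindle's crank, 40 mm from the axis; the crank lies at 188 to 196 mm height.
- clamp_pad: Black rubber pad, 34 mm across, 10 mm thick, on stiff springs under the spindle; origin at the centre of its underside. Touches after 0.5 to 2.1 rad of turning; the packing under the tin varies, so feel for it. The pad force jumps to about 9 N at touch, then grows by about 13 N per 0.1 rad; 12 to 40 N is snug, over 50 N dents the tin.
- tin: Tin, 57 mm diameter, 72 mm high, loose in a shallow ring on the nest block below the pad; origin at the centre of its underside.
- lime_bottle: Pale lime bottle with green cap, 52 mm diameter, 150 mm high, bystander; origin under its centre.
- green_can: Green drinks can, 53 mm diameter, 134 mm high, bystander; origin under its centre.
- orange_can: Orange drinks can, 53 mm diameter, 134 mm high, bystander; origin under its centre.

How it is judged (in metres and radians):
On the way, in this order (a step that is already met when the one before it is completed fails the run):
1. the jam nut is loosened by more than 0.6 rad (value of joint lock_nut above 0.6 rad), for 0.2 s.
2. with the nut still slack, the pad bears on the tin with 12 to 40 N (contact force between clamp_pad and tin between 12 and 40 N and value of joint lock_nut above 0.45 rad), for 0.3 s.
At the end, for the whole second after the job is handed in: The pad bears on the tin with 12 to 40 N, the jam nut is tight again (joint between -0.2 and 0.1 rad), the tin has moved less than 8 mm and the cans and the bottle less than 20 mm (contact force between clamp_pad and tin between 12 and 40 N and value of joint lock_nut between -0.2 and 0.1 rad and distance of tin from where it was at the start of the episode below 0.008 m and distance of each of lime_bottle, green_can, orange_can from where it was at the start of the episode below 0.02 m); the robot touches nothing.
It fails at once if the tin is dented: pad force over 50 N (contact force between clamp_pad and tin above 50 N).
It fails at once if the jam nut is overtightened (-0.2 rad or less) (value of joint lock_nut below -0.2 rad).
It fails at once if the spindle is forced round while the nut still grips it (value of joint lock_nut below 0.25 rad and velocity of joint spindle above 0.15 rad/s).
It fails at once if a bystander is knocked about (distance of any of lime_bottle, green_can, orange_can from where it was at the start of the episode above 0.03 m or angle between any of lime_bottle, green_can, orange_can's own z axis and vertical above 0.3 rad).
It also fails if it takes over 64 s, if anything falls off the work surface, if the arm or the gripper's body presses on something with over 40 N, if the wrist force passes 120 N, or if a joint passes its speed limit or range.

## Working session

There is one attempt and no reset: what is moved stays moved. The work goes in short steps, Python scripts to look and compute and a tool call to move; the robot and the scene stay as the last step left them, time stands still between calls to the robot, and variables do not carry over. Pictures are saved under pics/ and viewed, at most 10 in all, crops included, and the job is handed in when it is done.

Besides the shell and the picture viewer there is one more tool, called after ">>>" as a command line: name --argument value ..., lists and objects as JSON in quotes. play_rows: Moves the arm, as the interface text tells. Its arguments: {"type":"object","properties":{"commands":{"type":"array"},"jaw":{"type":"number"}},"required":["commands"]}

```bash
mkdir -p pics; ls
python3 - <<'E'
from plant import bot
import cv2,numpy as np
o=bot.get_obs(); print({k:np.round(v,3).tolist() for k,v in o.items()})
ims=[]
for n in ["scene","side"]:
    c=bot.capture(n); np.savez(f"{n}0.npz",**c); cv2.imwrite(f"pics/{n}0.png",c["pixels"][...,::-1])
    print(n,{k:np.round(v,4).tolist() for k,v in c.items() if k!="pixels"})
E
```

```text
pics
{'time': 0.0, 'joint_positions': [1.078, 0.343, 1.525, -0.0, 1.275, -0.146], 'dq': [-0.001, -0.001, -0.0, -0.0, 0.001, -0.001], 'tau': [0.002, -43.123, -24.422, 0.072, 0.056, -0.0], 'tool_pos': [178.235, 493.43, 251.048], 'tcp_rot': [-3.14, -0.0, 2.795], 'contact_force': [-0.225, -0.43, -0.037], 'moment': [-0.006, 0.08, -0.008], 'finger_force': 0.0, 'grip_width': 92.015}
scene {'fx': 388.4245, 'fy': 388.4245, 'cx': 277.4696, 'cy': 201.8586, 'k1': -0.0323, 'eye': [283.8842, -417.5549, 804.1702], 'rotation': [-2.4276, 0.0053, -0.5743]}
side {'fx': 393.6267, 'fy': 393.6267, 'cx': 287.8243, 'cy': 208.3293, 'k1': -0.0204, 'eye': [147.8697, -568.1197, 667.7837], 'rotation': [-2.1657, -0.0014, -0.596]}
```

View pics/scene0.png

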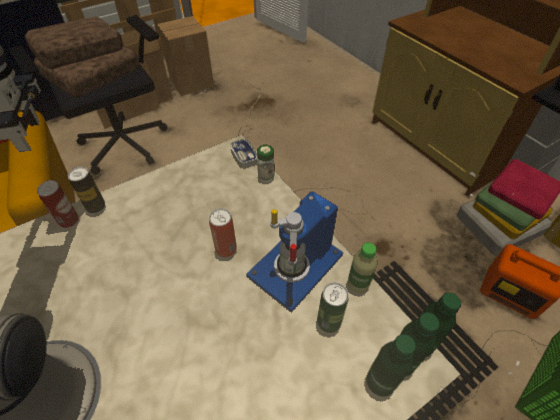

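View pics/side0.png

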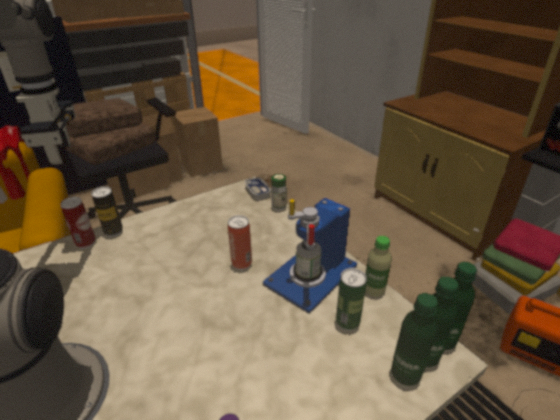

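The scene view shows the jig near (295,255), hub near (294,222), yellow post near (275,213), red post near (293,250). In the side view the hub is near (311,215), yellow post near (292,207), red post near (311,232). Next I'll measure by colour.

```bash
cat > h.py <<'E'
import numpy as np,cv2
from scipy.spatial.transform import Rotation as R
def load(n): return dict(np.load(n))
def ray(c,u,v):
    K=np.array([[c["fx"],0,c["cx"]],[0,c["fy"],c["cy"]],[0,0,1.]])
    p=cv2.undistortPoints(np.array([[[u,v]]],float),K,np.array([float(c["k1"]),0,0,0]))[0,0]
    d=R.from_euler("xyz",c["rotation"]).as_matrix()@np.array([p[0],p[1],1]); return np.array(c["eye"],float),d/np.linalg.norm(d)
def onz(c,u,v,z):
    e,d=ray(c,u,v); return e+d*(z-e[2])/d[2]
def proj(c,P):
    p=R.from_euler("xyz",c["rotation"]).as_matrix().T@(np.array(P,float)-c["eye"]); s=p[:2]/p[2]; s=s*(1+c["k1"]*(s@s))
    return np.array([c["fx"]*s[0]+c["cx"],c["fy"]*s[1]+c["cy"]])
def tri(r1,r2):
    A=np.stack([r1[1],-r2[1]],1); t=np.linalg.lstsq(A,r2[0]-r1[0],rcond=None)[0]
    a=r1[0]+t[0]*r1[1]; b=r2[0]+t[1]*r2[1]; return (a+b)/2,np.linalg.norm(a-b)
def blobs(c,col,box):
    h=cv2.cvtColor(c["pixels"],cv2.COLOR_RGB2HSV).astype(int); H,S,V=h[...,0],h[...,1],h[...,2]
    m={"red":((H<7)|(H>173))&(S>150)&(V>70),"yel":(H>18)&(H<32)&(S>140)&(V>80)}[col]
    k=np.zeros_like(m); x0,y0,x1,y1=box; k[y0:y1,x0:x1]=m[y0:y1,x0:x1]
    n,l,s,ce=cv2.connectedComponentsWithStats(k.astype(np.uint8)); return [(s[i].tolist(),ce[i].round(1).tolist(),l==i) for i in range(1,n) if s[i][4]>8]
E
python3 - <<'E'
from h import *
B={"scene":(255,190,345,275),"side":(280,190,350,275)}
crops=[]
for n in B:
    c=load(n+"0.npz")
    for col in("red","yel"):
        for b in blobs(c,col,B[n]): print(n,col,b[:2])
    x0,y0=B[n][:2]; crops.append(cv2.resize(c["pixels"][y0-5:y0+85,x0-10:x0+60],None,fx=5.5,fy=5.5,interpolation=cv2.INTER_CUBIC))
cv2.imwrite("pics/crop0.png",np.hstack(crops)[...,::-1])
E
```

```text
scene red ([290, 244, 7, 17, 78], [292.7, 251.4])
scene yel ([271, 209, 6, 15, 73], [273.9, 215.9])
side red ([309, 225, 5, 19, 73], [311.0, 233.6])
side yel ([289, 198, 6, 17, 69], [291.6, 205.5])
```

View pics/crop0.png

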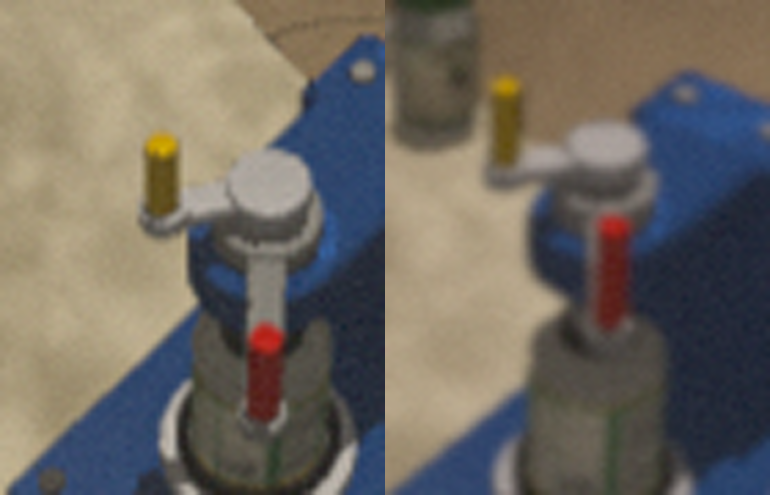

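The crop shows the post tops and the hub top clearly. In the scene view, yellow top is (274.5,211), red top (293.4,246.5) and hub top about (293.7,216.8). In the side view they are (292,200.5), (311.6,226.1) and (310.4,210.1).

Run:
```python
from h import *
s,d=load("scene0.npz"),load("side0.npz")
P={"yel":((274.5,211),(292,200.5),232),"red":((293.4,246.5),(311.6,226.1),222),"hub":((293.7,216.8),(310.4,210.1),198)}
W={}
for n,(a,b,z) in P.items():
    t,e=tri(ray(s,*a),ray(d,*b)); A=onz(s,*a,z);B=onz(d,*b,z);W[n]=(A+B)/2
    print(n,"tri",t.round(1),round(e,1),"scene",A.round(1),"side",B.round(1))
for n in("yel","red"):
    v=W[n]-W["hub"]; print(n,np.hypot(*v[:2]).round(1),np.degrees(np.arctan2(v[1],v[0])).round(1))
# bystanders: can tops / bottle cap approx
for n,a,b,z in [("orange",(221,217),(239,224),134),("green",(334,294),(352,277),134),("lime",(369,250),(382,243),150)]:
    print(n,onz(s,*a,z).round(0),onz(d,*b,z).round(0))
```

```text
yel tri [533.9 -15.2 230.8] 0.1 scene [533.3 -16.  232. ] side [532.9 -16.7 232. ]
red tri [521.9 -97.5 221.6] 0.7 scene [521.5 -97.6 222. ] side [521.8 -98.2 222. ]
hub tri [572.2 -27.2 199.3] 1.6 scene [572.2 -25.8 198. ] side [573.9 -26.2 198. ]
yel 41.1 166.4
red 88.4 -125.6
orange [468. 103. 134.] [463.  94. 134.]
green [ 560. -181.  134.] [ 561. -180.  134.]
lime [ 673. -148.  150.] [ 668. -151.  150.]
```

```bash
cat >> h.py <<'E'
def plan(a,b):
    "a,b=(x,y,z mm,yaw deg) commanded -> tool shift m, twist deg"
    w=np.radians(a[3]); d=np.subtract(b,a); d[3]=(d[3]+180)%360-180
    return dict(x=round((d[0]*np.cos(w)+d[1]*np.sin(w))/1e3,4),y=round((d[0]*np.sin(w)-d[1]*np.cos(w))/1e3,4),z=round(-d[2]/1e3,4),twist=round(-d[3],1))
E
python3 - <<'E'
from h import *
a=(178.4,493.8,251.7,160.1);b=(350,198,290,108);c=(521.5,-97.5,290,54.5)
print(plan(a,b),plan(b,c))
E
```

```text
{'x': np.float64(-0.262), 'y': np.float64(-0.2197), 'z': np.float64(-0.0383), 'twist': np.float64(52.1)} {'x': np.float64(-0.334), 'y': np.float64(0.0718), 'z': np.float64(-0.0), 'twist': np.float64(53.5)}
```

>>> play_rows --commands '[{"x": -0.03,"y": -0.025,"z": -0.038,"twist": 6},{"x": -0.066,"y": -0.056,"z": -0.038,"twist": 13},{"x": -0.104,"y": -0.088,"z": -0.038,"twist": 21},{"x": -0.142,"y": -0.12,"z": -0.038,"twist": 29},{"x": -0.18,"y": -0.152,"z": -0.038,"twist": 37},{"x": -0.22,"y": -0.185,"z": -0.038,"twist": 45},{"x": -0.262,"y": -0.22,"z": -0.038,"twist": 52},{"x": -0.262,"y": -0.22,"z": -0.038,"twist": 52}]' --jaw 0.55

```text
time: 0.9
tool_pos: [352.1, 193.9, 289.6]
tcp_rot: [3.142, 0.001, 1.878]
contact_force: [-1.1, 0.8, 0.1]
grip_width: 41.4
finger_force: 0.0
```

>>> play_rows --commands '[{"x": -0.045,"y": 0.01,"z": 0,"twist": 7},{"x": -0.093,"y": 0.02,"z": 0,"twist": 15},{"x": -0.14,"y": 0.03,"z": 0,"twist": 23},{"x": -0.19,"y": 0.041,"z": 0,"twist": 31},{"x": -0.238,"y": 0.051,"z": 0,"twist": 39},{"x": -0.286,"y": 0.061,"z": 0,"twist": 47},{"x": -0.334,"y": 0.072,"z": 0,"twist": 53.5},{"x": -0.334,"y": 0.072,"z": 0,"twist": 53.5}]'

```text
time: 1.7
tool_pos: [524.5, -101.3, 288.3]
tcp_rot: [3.141, 0.001, 0.947]
contact_force: [0.8, 0.7, -0.2]
grip_width: 41.0
finger_force: 0.0
```

Run:
```python
from h import *
from plant import bot
c=bot.capture("wrist"); np.savez("w1.npz",**c); cv2.imwrite("pics/w1.png",c["pixels"][...,::-1])
o=bot.get_obs(); print(o["tool_pos"],o["tcp_rot"],o["time"],c["eye"],c["rotation"])
for col,z in(("red",222),("yel",232)):
    for b in blobs(c,col,(0,0,560,420)): print(col,b[:2],onz(c,*b[1],z).round(1))
print(proj(c,(572,-27,198)),proj(c,(522,-98,222)))
```

```text
[523.18391606 -98.90863596 288.35587554] [-3.13972139e+00  4.34084730e-04  9.50969116e-01] 1.75 [563.12475259 -48.20108178 422.67716395] [ 2.89189277e+00 -3.28135040e-04 -6.25002730e-01]
red ([87, 0, 8, 36, 43], [92.5, 17.3]) [512.1  51.4 222. ]
red ([127, 28, 8, 7, 18], [130.5, 30.3]) [523.8  34.7 222. ]
red ([72, 37, 21, 20, 34], [83.4, 48.7]) [498.1  43.  222. ]
red ([144, 51, 6, 11, 17], [146.9, 55.9]) [522.5  20.2 222. ]
red ([127, 56, 7, 9, 10], [130.4, 59.8]) [514.4  23.9 222. ]
red ([135, 63, 11, 8, 16], [140.9, 67.5]) [516.3  17.7 222. ]
red ([271, 204, 20, 35, 561], [280.8, 221.2]) [526.4 -91.6 222. ]
yel ([191, 83, 32, 25, 615], [206.0, 95.8]) [536.2 -15.2 232. ]
yel ([181, 260, 19, 64, 630], [188.4, 291.9]) [461.  -92.4 232. ]
yel ([378, 260, 19, 64, 636], [389.0, 291.6]) [ 553.6 -159.   232. ]
yel ([148, 333, 385, 12, 2030], [385.0, 339.7]) [ 535.3 -184.4  232. ]
[279.55990595  78.64963845] [281.1780726  234.39194232]
```

View pics/w1.png

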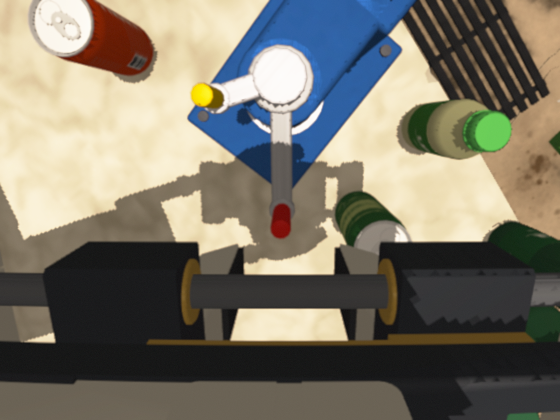

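The wrist view shows the red post (281,229) centred between the fingers and the hub at (280,77), both agreeing with the projected positions. I'm going down and pinching.

>>> play_rows --commands '[{"x": 0.001,"y": -0.001,"z": 0.015,"twist": 0},{"x": 0.001,"y": -0.001,"z": 0.03,"twist": 0},{"x": 0.001,"y": -0.001,"z": 0.045,"twist": 0},{"x": 0.001,"y": -0.001,"z": 0.06,"twist": 0},{"x": 0.001,"y": -0.001,"z": 0.07,"twist": 0},{"x": 0.001,"y": -0.001,"z": 0.078,"twist": 0},{"x": 0.001,"y": -0.001,"z": 0.078,"twist": 0},{"x": 0.001,"y": -0.001,"z": 0.078,"twist": 0}]'

```text
time: 2.55
tool_pos: [522.4, -95.6, 212.1]
tcp_rot: [3.141, -0.0, 0.954]
contact_force: [-0.1, 0.4, 1.1]
grip_width: 41.5
finger_force: 0.0
```

>>> play_rows --commands '[{"x": 0,"y": 0,"z": 0,"twist": 0},{"x": 0,"y": 0,"z": 0,"twist": 0},{"x": 0,"y": 0,"z": 0,"twist": 0},{"x": 0,"y": 0,"z": 0,"twist": 0},{"x": 0,"y": 0,"z": 0,"twist": 0},{"x": 0,"y": 0,"z": 0,"twist": 0},{"x": 0,"y": 0,"z": 0,"twist": 0},{"x": 0,"y": 0,"z": 0,"twist": 0}]' --jaw 1

```text
time: 3.35
tool_pos: [522.3, -95.9, 211.9]
tcp_rot: [3.141, -0.0, 0.953]
contact_force: [0.5, -1.0, 1.3]
grip_width: 11.4
finger_force: 30.0
```

>>> play_rows --commands '[{"x": 0.0001,"y": 0.0044,"z": 0,"twist": -3},{"x": 0.0005,"y": 0.0089,"z": 0,"twist": -6},{"x": 0.001,"y": 0.0133,"z": 0,"twist": -9},{"x": 0.0019,"y": 0.0177,"z": 0,"twist": -12},{"x": 0.0029,"y": 0.022,"z": 0,"twist": -15},{"x": 0.0042,"y": 0.0263,"z": 0,"twist": -18},{"x": 0.0056,"y": 0.0305,"z": 0,"twist": -21},{"x": 0.0068,"y": 0.0332,"z": 0,"twist": -23}]'

```text
time: 4.15
tool_pos: [553.2, -109.8, 211.9]
tcp_rot: [-3.141, 0.0, 1.357]
contact_force: [-0.3, -1.5, 3.8]
grip_width: 11.1
finger_force: 30.0
```

>>> play_rows --commands '[{"x": 0.0001,"y": 0.0044,"z": 0,"twist": -3},{"x": 0.0005,"y": 0.0089,"z": 0,"twist": -6},{"x": 0.001,"y": 0.0133,"z": 0,"twist": -9},{"x": 0.0019,"y": 0.0177,"z": 0,"twist": -12},{"x": 0.0029,"y": 0.022,"z": 0,"twist": -15},{"x": 0.0042,"y": 0.0263,"z": 0,"twist": -18},{"x": 0.0056,"y": 0.0305,"z": 0,"twist": -21},{"x": 0.0068,"y": 0.0332,"z": 0,"twist": -23}]'

```text
time: 4.95
tool_pos: [587.5, -110.7, 211.9]
tcp_rot: [3.141, 0.001, 1.758]
contact_force: [5.9, -2.7, -0.2]
grip_width: 11.4
finger_force: 30.0
```

>>> play_rows --commands '[{"x": 0,"y": 0,"z": 0,"twist": 0},{"x": 0,"y": 0,"z": 0,"twist": 0},{"x": 0,"y": 0,"z": 0,"twist": 0},{"x": 0,"y": 0,"z": 0,"twist": 0},{"x": 0,"y": 0,"z": 0,"twist": 0},{"x": 0,"y": 0,"z": 0,"twist": 0},{"x": 0,"y": 0,"z": 0,"twist": 0},{"x": 0,"y": 0,"z": 0,"twist": 0}]' --jaw 0.55

```text
time: 5.75
tool_pos: [587.1, -109.9, 211.7]
tcp_rot: [3.141, -0.0, 1.756]
contact_force: [0.5, 1.1, -0.2]
grip_width: 41.5
finger_force: 0.0
```

Run:
```python
from h import *
c=load("w1.npz"); print(onz(c,203,95,232),onz(c,281,229,222),onz(c,280,77,198))
print(plan((587.1,-109.9,211.7,100.6),(533,-16,290,164)))
```

```text
[535.27059341 -14.06102813 232.        ] [523.81313371 -95.3420225  222.        ] [572.74524369 -26.4107561  198.        ]
{'x': np.float64(0.1022), 'y': np.float64(-0.0359), 'z': np.float64(-0.0783), 'twist': np.float64(-63.4)}
```

>>> play_rows --commands '[{"x": 0,"y": 0,"z": -0.03,"twist": 0},{"x": 0,"y": 0,"z": -0.06,"twist": 0},{"x": 0.01,"y": -0.003,"z": -0.078,"twist": -6},{"x": 0.03,"y": -0.01,"z": -0.078,"twist": -14},{"x": 0.055,"y": -0.018,"z": -0.078,"twist": -22},{"x": 0.08,"y": -0.027,"z": -0.078,"twist": -30},{"x": 0.1,"y": -0.034,"z": -0.078,"twist": -38},{"x": 0.103,"y": -0.035,"z": -0.078,"twist": -45}]'

```text
time: 6.55
tool_pos: [532.6, -13.2, 290.2]
tcp_rot: [3.141, -0.0, 2.549]
contact_force: [0.0, -0.3, -0.9]
grip_width: 41.3
finger_force: 0.0
```

>>> play_rows --commands '[{"x": 0,"y": 0,"z": 0,"twist": -8},{"x": 0,"y": 0,"z": 0,"twist": -15},{"x": 0,"y": 0,"z": 0,"twist": -18},{"x": 0,"y": 0,"z": 0,"twist": -18},{"x": 0,"y": 0,"z": 0,"twist": -18},{"x": 0,"y": 0,"z": 0,"twist": -18},{"x": 0,"y": 0,"z": 0,"twist": -18},{"x": 0,"y": 0,"z": 0,"twist": -18}]'

```text
time: 7.35
tool_pos: [533.7, -15.2, 289.7]
tcp_rot: [3.141, -0.0, 2.855]
contact_force: [0.2, -1.0, -0.1]
grip_width: 41.5
finger_force: 0.0
```

Run:
```python
from h import *
from plant import bot
c=bot.capture("wrist"); np.savez("w2.npz",**c); cv2.imwrite("pics/w2.png",c["pixels"][...,::-1])
o=bot.get_obs(); print(o["tool_pos"],o["tcp_rot"],o["time"])
for col,z in(("red",222),("yel",232)):
    for b in blobs(c,col,(0,0,560,420)):
        if b[0][4]>100:print(col,b[:2],onz(c,*b[1],z).round(1))
```

```text
[533.67139796 -15.18173109 289.69549569] [ 3.14147664e+00 -1.30500845e-05  2.85552244e+00] 7.4
yel ([283, 218, 21, 35, 592], [292.7, 235.4]) [530.8 -12.6 232. ]
yel ([181, 259, 19, 65, 651], [188.5, 291.7]) [546.4 -79.4 232. ]
yel ([378, 259, 19, 65, 659], [388.9, 291.7]) [579.1  30.8 232. ]
yel ([148, 333, 385, 12, 2193], [379.4, 339.8]) [608.4  18.6 232. ]
```

View pics/w2.png

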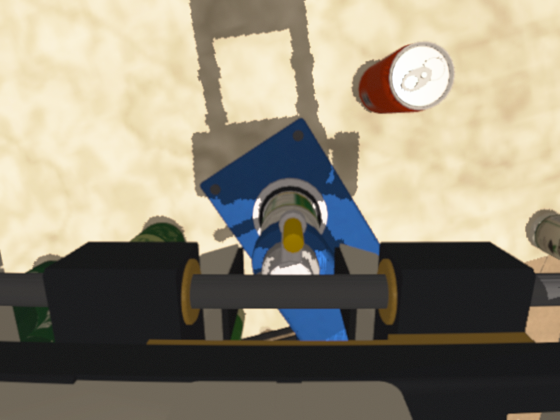

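The wrist view shows the yellow post top at about (293,242), between the fingers (188–389). I'm descending and pinching.

>>> play_rows --commands '[{"x": 0,"y": 0.001,"z": 0.015,"twist": 0},{"x": 0,"y": 0.001,"z": 0.03,"twist": 0},{"x": 0,"y": 0.001,"z": 0.045,"twist": 0},{"x": 0,"y": 0.001,"z": 0.056,"twist": 0},{"x": 0,"y": 0.001,"z": 0.063,"twist": 0},{"x": 0,"y": 0.001,"z": 0.063,"twist": 0},{"x": 0,"y": 0.001,"z": 0.063,"twist": 0},{"x": 0,"y": 0.001,"z": 0.063,"twist": 0}]'

```text
time: 8.2
tool_pos: [534.3, -14.3, 227.4]
tcp_rot: [3.141, 0.001, 2.856]
contact_force: [0.3, 0.4, 0.4]
grip_width: 41.4
finger_force: 0.0
```

>>> play_rows --commands '[{"x": 0,"y": 0,"z": 0,"twist": 0},{"x": 0,"y": 0,"z": 0,"twist": 0},{"x": 0,"y": 0,"z": 0,"twist": 0},{"x": 0,"y": 0,"z": 0,"twist": 0},{"x": 0,"y": 0,"z": 0,"twist": 0},{"x": 0,"y": 0,"z": 0,"twist": 0},{"x": 0,"y": 0,"z": 0,"twist": 0},{"x": 0,"y": 0,"z": 0,"twist": 0}]' --jaw 1

```text
time: 9.0
tool_pos: [534.4, -13.9, 226.9]
tcp_rot: [3.141, 0.001, 2.856]
contact_force: [3.6, 4.3, -1.1]
grip_width: 11.5
finger_force: 30.0
```

>>> play_rows --commands '[{"x": -0.0001,"y": 0.0017,"z": 0,"twist": 2.5},{"x": -0.0003,"y": 0.0035,"z": 0,"twist": 5},{"x": -0.0006,"y": 0.0052,"z": 0,"twist": 7.5},{"x": -0.0009,"y": 0.0069,"z": 0,"twist": 10},{"x": -0.0013,"y": 0.0086,"z": 0,"twist": 12.5},{"x": -0.0018,"y": 0.0103,"z": 0,"twist": 15},{"x": -0.0023,"y": 0.012,"z": 0,"twist": 17.5},{"x": -0.003,"y": 0.0136,"z": 0,"twist": 20}]'

```text
time: 9.8
tool_pos: [539.7, -3.5, 226.9]
tcp_rot: [-3.138, -0.0, 2.505]
contact_force: [-2.9, -4.0, 3.6]
grip_width: 11.3
finger_force: 30.1
```

```bash
cat >> h.py <<'E'
def feel(C=(572,-27)):
    from plant import bot
    o=bot.get_obs(); p=o["tool_pos"][:2]-np.array(C); th=np.arctan2(p[1],p[0]); f=o["contact_force"]; m=o["moment"]
    rho=np.array([np.cos(th),np.sin(th)]); ccw=np.array([-rho[1],rho[0]])
    print("t %.2f pos %s r %.1f th %.1f yaw %.1f | F ccw %.2f rad %.2f z %.2f | M %s grip %.1f"%(o["time"],o["tool_pos"].round(1),np.hypot(*p),np.degrees(th),np.degrees(o["tcp_rot"][2]),f[:2]@ccw,f[:2]@rho,f[2],m.round(2),o["grip_width"]))
E
python3 -c "
from h import *
for _ in range(3): feel()"
```

```text
t 9.80 pos [539.7  -3.5 226.9] r 40.0 th 143.9 yaw 143.5 | F ccw 4.90 rad 0.01 z 3.62 | M [-0.64  0.69 -0.05] grip 11.3
t 9.80 pos [539.7  -3.5 226.9] r 40.0 th 143.9 yaw 143.5 | F ccw 4.90 rad 0.01 z 3.62 | M [-0.64  0.69 -0.05] grip 11.3
t 9.80 pos [539.7  -3.5 226.9] r 40.0 th 143.9 yaw 143.5 | F ccw 4.90 rad 0.01 z 3.62 | M [-0.64  0.69 -0.05] grip 11.3
```

>>> play_rows --commands '[{"x": 0,"y": 0.0009,"z": 0,"twist": 1.25},{"x": -0.0001,"y": 0.0017,"z": 0,"twist": 2.5},{"x": -0.0002,"y": 0.0026,"z": 0,"twist": 3.75},{"x": -0.0003,"y": 0.0035,"z": 0,"twist": 5},{"x": -0.0004,"y": 0.0043,"z": 0,"twist": 6.25},{"x": -0.0006,"y": 0.0052,"z": 0,"twist": 7.5},{"x": -0.0007,"y": 0.0061,"z": 0,"twist": 8.75},{"x": -0.0009,"y": 0.0069,"z": 0,"twist": 10}]'

```text
time: 10.6
tool_pos: [544.2, 2.2, 226.8]
tcp_rot: [-3.138, -0.001, 2.331]
contact_force: [-11.8, -3.5, 7.4]
grip_width: 11.2
finger_force: 30.0
```

```bash
python3 -c "
from h import *
feel()"
```

```text
t 10.60 pos [544.2   2.2 226.8] r 40.3 th 133.6 yaw 133.6 | F ccw 10.99 rad 5.63 z 7.41 | M [-0.16  0.8   0.05] grip 11.2
```

Run:
```python
from h import *
from plant import bot
for n in("side","scene","side","scene"):
    c=bot.capture(n); feel()
    cv2.imwrite(f"pics/{n}3.png",cv2.resize(c["pixels"][180:300,240:380],None,fx=5,fy=5,interpolation=cv2.INTER_CUBIC)[...,::-1])
```

```text
t 10.65 pos [544.3   2.4 226.8] r 40.3 th 133.3 yaw 133.5 | F ccw 6.35 rad 3.67 z 5.55 | M [-0.14  0.27  0.05] grip 11.2
t 10.70 pos [544.4   2.4 226.8] r 40.3 th 133.2 yaw 133.6 | F ccw 1.24 rad 0.10 z 4.32 | M [-0.16  0.08 -0.08] grip 11.1
t 10.75 pos [544.5   2.5 226.8] r 40.3 th 133.0 yaw 133.6 | F ccw 0.72 rad -0.53 z 3.46 | M [-0.15  0.07 -0.1 ] grip 11.1
t 10.80 pos [544.5   2.5 226.8] r 40.3 th 132.9 yaw 133.6 | F ccw 2.15 rad -0.11 z 4.20 | M [-0.21  0.33 -0.08] grip 11.3
```

View pics/side3.png

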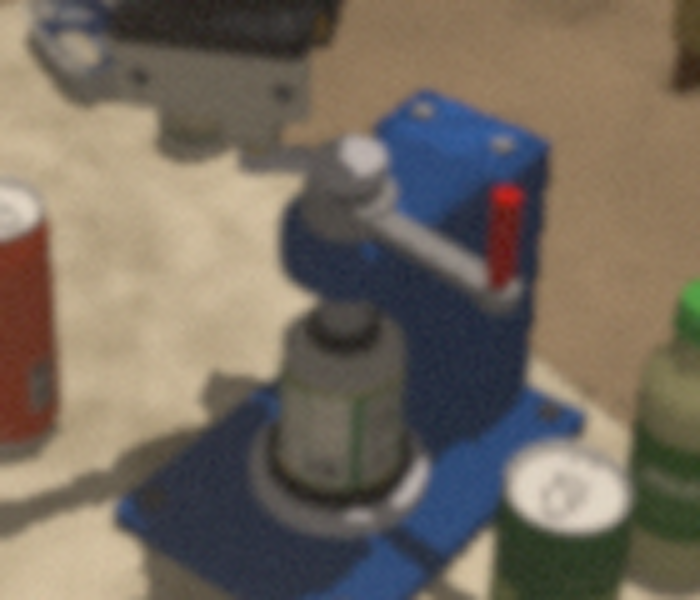

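The side crop shows the red lever swung to about (505,200) (crop pixels), the crank held at left, and the pad close over the tin near (345,320); the gap is too small to judge here. Force in motion is noisy, so I'll take slow, equal steps.

>>> play_rows --commands '[{"x": 0,"y": 0.0004,"z": 0,"twist": 0.625},{"x": 0,"y": 0.0009,"z": 0,"twist": 1.25},{"x": -0.0001,"y": 0.0013,"z": 0,"twist": 1.875},{"x": -0.0001,"y": 0.0017,"z": 0,"twist": 2.5},{"x": -0.0001,"y": 0.0022,"z": 0,"twist": 3.125},{"x": -0.0002,"y": 0.0026,"z": 0,"twist": 3.75},{"x": -0.0002,"y": 0.0031,"z": 0,"twist": 4.375},{"x": -0.0003,"y": 0.0035,"z": 0,"twist": 5}]'

```text
time: 11.6
tool_pos: [547.0, 4.8, 226.8]
tcp_rot: [-3.139, -0.001, 2.245]
contact_force: [-7.8, -2.0, 5.7]
grip_width: 11.2
finger_force: 30.0
```

```bash
python3 -c "
from h import *
feel()"
```

```text
t 11.60 pos [547.    4.8 226.8] r 40.4 th 128.1 yaw 128.6 | F ccw 7.36 rad 3.26 z 5.66 | M [-0.41  1.2   0.01] grip 11.2
```

>>> play_rows --commands '[{"x": 0,"y": 0.0004,"z": 0,"twist": 0.625},{"x": 0,"y": 0.0009,"z": 0,"twist": 1.25},{"x": -0.0001,"y": 0.0013,"z": 0,"twist": 1.875},{"x": -0.0001,"y": 0.0017,"z": 0,"twist": 2.5},{"x": -0.0001,"y": 0.0022,"z": 0,"twist": 3.125},{"x": -0.0002,"y": 0.0026,"z": 0,"twist": 3.75},{"x": -0.0002,"y": 0.0031,"z": 0,"twist": 4.375},{"x": -0.0003,"y": 0.0035,"z": 0,"twist": 5}]'

```text
time: 12.4
tool_pos: [549.8, 6.9, 226.8]
tcp_rot: [-3.139, -0.001, 2.158]
contact_force: [-6.8, -1.8, 6.3]
grip_width: 11.3
finger_force: 30.0
```

```bash
python3 -c "
from h import *
feel()"
```

```text
t 12.40 pos [549.8   6.9 226.8] r 40.5 th 123.1 yaw 123.6 | F ccw 6.68 rad 2.21 z 6.31 | M [-0.32  1.22 -0.05] grip 11.3
```

>>> play_rows --commands '[{"x": 0,"y": 0.0004,"z": 0,"twist": 0.625},{"x": 0,"y": 0.0009,"z": 0,"twist": 1.25},{"x": -0.0001,"y": 0.0013,"z": 0,"twist": 1.875},{"x": -0.0001,"y": 0.0017,"z": 0,"twist": 2.5},{"x": -0.0001,"y": 0.0022,"z": 0,"twist": 3.125},{"x": -0.0002,"y": 0.0026,"z": 0,"twist": 3.75},{"x": -0.0002,"y": 0.0031,"z": 0,"twist": 4.375},{"x": -0.0003,"y": 0.0035,"z": 0,"twist": 5}]'

```text
time: 13.2
tool_pos: [552.8, 8.9, 226.8]
tcp_rot: [-3.139, -0.002, 2.07]
contact_force: [-8.3, -1.3, 6.1]
grip_width: 10.7
finger_force: 30.0
```

```bash
python3 -c "
from h import *
feel()"
```

```text
t 13.20 pos [552.8   8.9 226.8] r 40.7 th 118.2 yaw 118.6 | F ccw 7.96 rad 2.76 z 6.09 | M [-0.33  1.94 -0.07] grip 10.7
```

>>> play_rows --commands '[{"x": 0,"y": 0.0004,"z": 0,"twist": 0.625},{"x": 0,"y": 0.0009,"z": 0,"twist": 1.25},{"x": -0.0001,"y": 0.0013,"z": 0,"twist": 1.875},{"x": -0.0001,"y": 0.0017,"z": 0,"twist": 2.5},{"x": -0.0001,"y": 0.0022,"z": 0,"twist": 3.125},{"x": -0.0002,"y": 0.0026,"z": 0,"twist": 3.75},{"x": -0.0002,"y": 0.0031,"z": 0,"twist": 4.375},{"x": -0.0003,"y": 0.0035,"z": 0,"twist": 5}]'

```text
time: 14.0
tool_pos: [555.9, 10.5, 226.8]
tcp_rot: [-3.138, -0.002, 1.983]
contact_force: [-13.2, -0.2, 8.3]
grip_width: 11.1
finger_force: 30.0
```

```bash
python3 -c "
from h import *
feel()"
```

```text
t 14.00 pos [555.9  10.5 226.8] r 40.8 th 113.3 yaw 113.6 | F ccw 12.21 rad 4.99 z 8.29 | M [0.1  1.06 0.03] grip 11.1
```

```bash
cat > lag.py <<'E'
from h import *
from scipy.optimize import least_squares
def run(log,meas,c0=(534.0,-14.2,163.6)):
    """log: (x,y mm,twist) per call; meas: (x,y,Fx,Fy,Mx,My) after each"""
    M=np.array(meas,float); q=M[:,:2]
    s=least_squares(lambda p:np.hypot(q[:,0]-p[0],q[:,1]-p[1])-40,(572,-27)).x; print("C",s.round(2))
    x,y,w=c0
    for (a,b,t),m in zip(log,M):
        k=np.radians(w); x+=a*np.cos(k)+b*np.sin(k); y+=a*np.sin(k)-b*np.cos(k); w-=t
        d=m[:2]-s; th=np.arctan2(d[1],d[0]); cw=np.array([np.sin(th),-np.cos(th)])
        lag=(np.array([x,y])-m[:2])@cw; rho=(np.array([x,y])-m[:2])@(d/np.hypot(*d))
        f=-m[2:4]@cw; fm=-np.array([-m[5],m[4]])@cw/.175
        print("yaw %.1f th %.2f lag %.2f radial lag %.2f F %.1f Fmom %.1f"%(w,np.degrees(th),lag,rho,f,fm))
E
python3 - <<'E'
from lag import run
s5=(-.3,3.5,5)
run([(-3,13.6,20),(-.9,6.9,10),s5,s5,s5,s5],[(539.7,-3.5,-2.9,-4,-.64,.69),(544.2,2.2,-11.8,-3.5,-.16,.8),(547,4.8,-7.8,-2,-.41,1.2),(549.8,6.9,-6.8,-1.8,-.32,1.22),(552.8,8.9,-8.3,-1.3,-.33,1.94),(555.9,10.5,-13.2,-.2,.1,1.06)])
E
```

```text
C [572.96 -25.67]
yaw 143.6 th 146.32 lag 1.81 radial lag -0.02 F 4.9 Fmom 5.2
yaw 133.6 th 135.90 lag 1.52 radial lag -0.39 F 10.7 Fmom 3.8
yaw 128.6 th 130.43 lag 1.24 radial lag -0.51 F 7.2 Fmom 6.7
yaw 123.6 th 125.42 lag 1.30 radial lag -0.60 F 6.6 Fmom 6.7
yaw 118.6 th 120.25 lag 1.26 radial lag -0.79 F 7.8 Fmom 10.5
yaw 113.6 th 115.25 lag 1.35 radial lag -0.90 F 12.0 Fmom 5.2
```

>>> play_rows --commands '[{"x": 0.0001,"y": 0.0003,"z": 0,"twist": 0.375},{"x": 0.0002,"y": 0.0005,"z": 0,"twist": 0.75},{"x": 0.0003,"y": 0.0008,"z": 0,"twist": 1.125},{"x": 0.0004,"y": 0.0011,"z": 0,"twist": 1.5},{"x": 0.0005,"y": 0.0013,"z": 0,"twist": 1.875},{"x": 0.0006,"y": 0.0016,"z": 0,"twist": 2.25},{"x": 0.0007,"y": 0.0018,"z": 0,"twist": 2.625},{"x": 0.0007,"y": 0.0021,"z": 0,"twist": 3}]'

```text
time: 14.8
tool_pos: [557.9, 11.4, 226.8]
tcp_rot: [-3.139, -0.0, 1.931]
contact_force: [-2.7, -0.7, 4.9]
grip_width: 11.0
finger_force: 30.0
```

```bash
cat >> lag.py <<'E'
import json,os
def add(*sh):
    "append last call's final shift + present reading, print the table tail"
    from plant import bot
    o=bot.get_obs(); f=o["contact_force"]; m=o["moment"]
    D=json.load(open("log.json")) if os.path.exists("log.json") else {"l":[(-3,13.6,20),(-.9,6.9,10)]+[(-.3,3.5,5)]*4,"m":[(539.7,-3.5,-2.9,-4,-.64,.69),(544.2,2.2,-11.8,-3.5,-.16,.8),(547,4.8,-7.8,-2,-.41,1.2),(549.8,6.9,-6.8,-1.8,-.32,1.22),(552.8,8.9,-8.3,-1.3,-.33,1.94),(555.9,10.5,-13.2,-.2,.1,1.06)]}
    D["l"].append(sh); D["m"].append([*o["tool_pos"][:2],f[0],f[1],m[0],m[1]]); json.dump(D,open("log.json","w"))
    print("t",o["time"],"fz",f[2].round(1)); run(D["l"],D["m"])
E
python3 -c "
from lag import add
add(.7,2.1,3)" | sed -n '1,2p;$p'
```

```text
t 14.8 fz 4.9
C [572.97 -25.65]
yaw 110.6 th 112.08 lag 1.24 radial lag -0.16 F 2.7 Fmom 2.1
```

>>> play_rows --commands '[{"x": 0,"y": 0.0003,"z": 0,"twist": 0.375},{"x": 0,"y": 0.0005,"z": 0,"twist": 0.75},{"x": 0,"y": 0.0008,"z": 0,"twist": 1.125},{"x": 0,"y": 0.0011,"z": 0,"twist": 1.5},{"x": 0,"y": 0.0013,"z": 0,"twist": 1.875},{"x": 0,"y": 0.0016,"z": 0,"twist": 2.25},{"x": 0,"y": 0.0018,"z": 0,"twist": 2.625},{"x": 0,"y": 0.0021,"z": 0,"twist": 3}]'

```text
time: 15.6
tool_pos: [559.9, 12.2, 226.9]
tcp_rot: [-3.139, -0.0, 1.878]
contact_force: [-4.4, -0.9, 4.2]
grip_width: 11.6
finger_force: 30.0
```

```bash
python3 -c "
from lag import add
add(0,2.1,3)" | sed -n '1,2p;$p'
```

```text
t 15.6 fz 4.2
C [572.98 -25.65]
yaw 107.6 th 109.09 lag 1.25 radial lag -0.09 F 4.5 Fmom 4.5
```

>>> play_rows --commands '[{"x": 0,"y": 0.0004,"z": 0,"twist": 0.625},{"x": 0,"y": 0.0009,"z": 0,"twist": 1.25},{"x": 0,"y": 0.0013,"z": 0,"twist": 1.875},{"x": 0,"y": 0.0017,"z": 0,"twist": 2.5},{"x": 0,"y": 0.0022,"z": 0,"twist": 3.125},{"x": 0,"y": 0.0026,"z": 0,"twist": 3.75},{"x": 0,"y": 0.0031,"z": 0,"twist": 4.375},{"x": 0,"y": 0.0035,"z": 0,"twist": 5}]'

```text
time: 16.4
tool_pos: [563.2, 13.1, 226.9]
tcp_rot: [-3.139, 0.0, 1.791]
contact_force: [-7.6, -2.9, 4.9]
grip_width: 11.2
finger_force: 30.0
```

```bash
python3 -c "
from lag import add
add(0,3.5,5)" | sed -n '1,2p;$p'
```

```text
t 16.4 fz 4.9
C [572.98 -25.64]
yaw 102.6 th 104.18 lag 1.32 radial lag 0.08 F 8.1 Fmom 7.4
```

>>> play_rows --commands '[{"x": 0,"y": 0.0004,"z": 0,"twist": 0.625},{"x": 0,"y": 0.0009,"z": 0,"twist": 1.25},{"x": -0.0001,"y": 0.0013,"z": 0,"twist": 1.875},{"x": -0.0001,"y": 0.0017,"z": 0,"twist": 2.5},{"x": -0.0001,"y": 0.0022,"z": 0,"twist": 3.125},{"x": -0.0002,"y": 0.0026,"z": 0,"twist": 3.75},{"x": -0.0002,"y": 0.0031,"z": 0,"twist": 4.375},{"x": -0.0002,"y": 0.0035,"z": 0,"twist": 5}]'

```text
time: 17.2
tool_pos: [566.6, 13.9, 226.8]
tcp_rot: [-3.139, 0.0, 1.704]
contact_force: [-5.8, -1.6, 6.7]
grip_width: 11.1
finger_force: 30.0
```

```bash
python3 -c "
from lag import add
add(-.2,3.5,5)" | sed -n '1,2p;$p'
```

```text
t 17.2 fz 6.7
C [572.99 -25.64]
yaw 97.6 th 99.23 lag 1.36 radial lag 0.04 F 6.0 Fmom 6.9
```

>>> play_rows --commands '[{"x": 0,"y": 0.0004,"z": 0,"twist": 0.625},{"x": 0,"y": 0.0009,"z": 0,"twist": 1.25},{"x": -0.0001,"y": 0.0013,"z": 0,"twist": 1.875},{"x": -0.0001,"y": 0.0017,"z": 0,"twist": 2.5},{"x": -0.0001,"y": 0.0022,"z": 0,"twist": 3.125},{"x": -0.0002,"y": 0.0026,"z": 0,"twist": 3.75},{"x": -0.0002,"y": 0.0031,"z": 0,"twist": 4.375},{"x": -0.0002,"y": 0.0035,"z": 0,"twist": 5}]'

```text
time: 18.0
tool_pos: [570.0, 14.2, 226.8]
tcp_rot: [-3.139, 0.0, 1.616]
contact_force: [-7.5, -1.2, 5.5]
grip_width: 10.9
finger_force: 30.0
```

```bash
python3 -c "
from lag import add
add(-.2,3.5,5)" | sed -n '1,2p;$p'
```

```text
t 18.0 fz 5.5
C [572.98 -25.64]
yaw 92.6 th 94.25 lag 1.39 radial lag 0.04 F 7.6 Fmom 10.3
```

>>> play_rows --commands '[{"x": 0,"y": 0.0004,"z": 0,"twist": 0.625},{"x": 0,"y": 0.0009,"z": 0,"twist": 1.25},{"x": -0.0001,"y": 0.0013,"z": 0,"twist": 1.875},{"x": -0.0001,"y": 0.0017,"z": 0,"twist": 2.5},{"x": -0.0001,"y": 0.0022,"z": 0,"twist": 3.125},{"x": -0.0002,"y": 0.0026,"z": 0,"twist": 3.75},{"x": -0.0002,"y": 0.0031,"z": 0,"twist": 4.375},{"x": -0.0002,"y": 0.0035,"z": 0,"twist": 5}]'

```text
time: 18.8
tool_pos: [573.5, 14.3, 226.9]
tcp_rot: [-3.138, 0.0, 1.529]
contact_force: [-12.3, -2.3, 7.0]
grip_width: 11.1
finger_force: 30.0
```

```bash
python3 -c "
from lag import add
add(-.2,3.5,5)" | sed -n '1,2p;$p'
```

```text
t 18.8 fz 7.0
C [572.97 -25.65]
yaw 87.6 th 89.28 lag 1.43 radial lag 0.02 F 12.3 Fmom 5.0
```

>>> play_rows --commands '[{"x": 0,"y": 0.0002,"z": 0,"twist": 0.25},{"x": 0,"y": 0.0003,"z": 0,"twist": 0.5},{"x": 0,"y": 0.0005,"z": 0,"twist": 0.75},{"x": 0,"y": 0.0007,"z": 0,"twist": 1.0},{"x": 0,"y": 0.0009,"z": 0,"twist": 1.25},{"x": 0,"y": 0.001,"z": 0,"twist": 1.5},{"x": 0,"y": 0.0012,"z": 0,"twist": 1.75},{"x": 0,"y": 0.0014,"z": 0,"twist": 2}]'

```text
time: 19.6
tool_pos: [575.2, 14.3, 226.8]
tcp_rot: [-3.139, 0.0, 1.495]
contact_force: [-1.7, 1.1, 5.2]
grip_width: 11.3
finger_force: 30.0
```

```bash
python3 -c "
from lag import add
add(0,1.4,2)
from plant import bot
import numpy as np
for i in range(3):
    bot.capture('wrist'); o=bot.get_obs(); print(o['time'],o['tool_pos'].round(2),o['contact_force'].round(1),o['moment'].round(2))
" | sed -n '1,2p;11,$p'
```

```text
t 19.6 fz 5.2
C [572.98 -25.64]
yaw 102.6 th 104.18 lag 1.32 radial lag 0.08 F 8.1 Fmom 7.4
yaw 97.6 th 99.22 lag 1.36 radial lag 0.04 F 6.0 Fmom 6.9
yaw 92.6 th 94.26 lag 1.39 radial lag 0.04 F 7.6 Fmom 10.3
yaw 87.6 th 89.30 lag 1.43 radial lag 0.02 F 12.3 Fmom 5.0
yaw 85.6 th 86.80 lag 1.09 radial lag 0.01 F 1.8 Fmom 2.4
19.65 [575.29  14.31 226.83] [-1.1  1.1  4. ] [-0.06  0.37 -0.14]
19.7 [575.37  14.27 226.85] [-3.6  0.4  4.3] [-0.09  0.56 -0.1 ]
19.75 [575.43  14.3  226.84] [-4.9  0.7  4.1] [-0.06  0.73 -0.1 ]
```

>>> play_rows --commands '[{"x": 0,"y": 0.00044,"z": 0,"twist": 0.625},{"x": -2e-05,"y": 0.00088,"z": 0,"twist": 1.25},{"x": -4e-05,"y": 0.00132,"z": 0,"twist": 1.875},{"x": -6e-05,"y": 0.00176,"z": 0,"twist": 2.5},{"x": -9e-05,"y": 0.0022,"z": 0,"twist": 3.125},{"x": -0.00012,"y": 0.00264,"z": 0,"twist": 3.75},{"x": -0.00016,"y": 0.00308,"z": 0,"twist": 4.375},{"x": -0.0002,"y": 0.00352,"z": 0,"twist": 5}]'

```text
time: 20.55
tool_pos: [578.6, 13.9, 226.8]
tcp_rot: [-3.139, 0.0, 1.407]
contact_force: [-6.8, 0.3, 6.7]
grip_width: 11.4
finger_force: 30.0
```

```bash
python3 -c "
from lag import add
add(-.2,3.52,5)" | sed -n '1,2p;$p'
```

```text
t 20.55 fz 6.7
C [572.97 -25.65]
yaw 80.6 th 81.97 lag 1.25 radial lag 0.05 F 6.8 Fmom 7.1
```

>>> play_rows --commands '[{"x": 0,"y": 0.00044,"z": 0,"twist": 0.625},{"x": -2e-05,"y": 0.00088,"z": 0,"twist": 1.25},{"x": -4e-05,"y": 0.00132,"z": 0,"twist": 1.875},{"x": -6e-05,"y": 0.00176,"z": 0,"twist": 2.5},{"x": -9e-05,"y": 0.0022,"z": 0,"twist": 3.125},{"x": -0.00012,"y": 0.00264,"z": 0,"twist": 3.75},{"x": -0.00016,"y": 0.00308,"z": 0,"twist": 4.375},{"x": -0.0002,"y": 0.00352,"z": 0,"twist": 5}]'

```text
time: 21.35
tool_pos: [581.8, 13.3, 226.8]
tcp_rot: [-3.138, 0.0, 1.32]
contact_force: [-8.2, 0.8, 5.2]
grip_width: 11.3
finger_force: 30.1
```

```bash
python3 -c "
from lag import add
add(-.2,3.52,5)" | sed -n '1,2p;$p'
```

```text
t 21.35 fz 5.2
C [572.97 -25.65]
yaw 75.6 th 77.18 lag 1.43 radial lag 0.01 F 8.2 Fmom 7.2
```

>>> play_rows --commands '[{"x": 0,"y": 0.00044,"z": 0,"twist": 0.625},{"x": -2e-05,"y": 0.00088,"z": 0,"twist": 1.25},{"x": -4e-05,"y": 0.00132,"z": 0,"twist": 1.875},{"x": -6e-05,"y": 0.00176,"z": 0,"twist": 2.5},{"x": -9e-05,"y": 0.0022,"z": 0,"twist": 3.125},{"x": -0.00012,"y": 0.00264,"z": 0,"twist": 3.75},{"x": -0.00016,"y": 0.00308,"z": 0,"twist": 4.375},{"x": -0.0002,"y": 0.00352,"z": 0,"twist": 5}]'

```text
time: 22.15
tool_pos: [584.9, 12.5, 226.8]
tcp_rot: [-3.138, 0.001, 1.233]
contact_force: [-14.2, 0.2, 8.0]
grip_width: 11.1
finger_force: 30.0
```

```bash
python3 -c "
from lag import add
add(-.2,3.52,5)" | sed -n '1,2p;$p'
```

```text
t 22.15 fz 8.0
C [572.95 -25.66]
yaw 70.6 th 72.55 lag 1.74 radial lag 0.03 F 13.7 Fmom 7.8
```

>>> play_rows --commands '[{"x": 0,"y": 0,"z": 0,"twist": 0},{"x": 0,"y": -0.0005,"z": 0,"twist": -0.6},{"x": 0,"y": -0.001,"z": 0,"twist": -1.2},{"x": -0.0001,"y": -0.0015,"z": 0,"twist": -2},{"x": -0.0001,"y": -0.002,"z": 0,"twist": -3},{"x": -0.0001,"y": -0.0025,"z": 0,"twist": -3.6},{"x": -0.0002,"y": -0.003,"z": 0,"twist": -4.2},{"x": -0.0002,"y": -0.0035,"z": 0,"twist": -5}]'

```text
time: 22.95
tool_pos: [583.6, 13.0, 226.8]
tcp_rot: [3.14, -0.001, 1.321]
contact_force: [5.1, 2.1, 2.0]
grip_width: 11.1
finger_force: 30.0
```

```bash
python3 -c "
from lag import add
add(-.2,-3.5,-5)" | sed -n '1,2p;$p'
```

```text
t 22.95 fz 2.0
C [572.97 -25.65]
yaw 75.6 th 74.64 lag -0.33 radial lag -0.16 F -4.3 Fmom -1.7
```

>>> play_rows --commands '[{"x": 0,"y": 0.00044,"z": 0,"twist": 0.625},{"x": -2e-05,"y": 0.00088,"z": 0,"twist": 1.25},{"x": -4e-05,"y": 0.00132,"z": 0,"twist": 1.875},{"x": -6e-05,"y": 0.00176,"z": 0,"twist": 2.5},{"x": -9e-05,"y": 0.0022,"z": 0,"twist": 3.125},{"x": -0.00012,"y": 0.00264,"z": 0,"twist": 3.75},{"x": -0.00016,"y": 0.00308,"z": 0,"twist": 4.375},{"x": -0.0002,"y": 0.00352,"z": 0,"twist": 5}]'

```text
time: 23.75
tool_pos: [585.5, 12.4, 226.8]
tcp_rot: [-3.139, 0.0, 1.232]
contact_force: [-6.5, 3.8, 5.5]
grip_width: 11.2
finger_force: 30.0
```

```bash
python3 -c "
from lag import add
add(-.2,3.52,5)
from plant import bot
for i in range(4):
    bot.capture('wrist'); o=bot.get_obs(); print(o['time'],o['tool_pos'].round(2),o['contact_force'].round(1),o['moment'].round(2))
" | sed -n '1,2p;16,$p'
```

```text
t 23.75 fz 5.5
C [572.99 -25.64]
yaw 80.6 th 81.99 lag 1.25 radial lag 0.05 F 6.8 Fmom 7.1
yaw 75.6 th 77.20 lag 1.43 radial lag 0.01 F 8.2 Fmom 7.2
yaw 70.6 th 72.59 lag 1.74 radial lag 0.02 F 13.7 Fmom 7.8
yaw 75.6 th 74.66 lag -0.33 radial lag -0.16 F -4.3 Fmom -1.7
yaw 70.6 th 71.87 lag 1.25 radial lag -0.17 F 7.3 Fmom 7.0
23.8 [585.57  12.42 226.78] [-4.2  3.3  5.6] [0.44 1.01 0.06]
23.85 [585.64  12.39 226.81] [-4.2  2.9  6.2] [0.36 0.88 0.06]
23.9 [585.69  12.4  226.79] [-3.2  3.6  6. ] [0.39 0.82 0.08]
23.95 [585.73  12.36 226.79] [-3.   3.9  5.7] [0.41 0.74 0.03]
```

>>> play_rows --commands '[{"x": 0.0,"y": 0.0003,"z": 0,"twist": 0.4},{"x": 0.0,"y": 0.0006,"z": 0,"twist": 0.8},{"x": 0.0,"y": 0.0009,"z": 0,"twist": 1.2},{"x": 0.0,"y": 0.0012,"z": 0,"twist": 1.6},{"x": 0.0,"y": 0.0015,"z": 0,"twist": 2.0},{"x": 0.0,"y": 0.0018,"z": 0,"twist": 2.4},{"x": 0.0,"y": 0.0021,"z": 0,"twist": 2.8},{"x": 0.0,"y": 0.0024,"z": 0,"twist": 3.2}]'

```text
time: 24.75
tool_pos: [587.5, 11.7, 226.8]
tcp_rot: [-3.138, 0.0, 1.177]
contact_force: [-11.4, 1.7, 8.7]
grip_width: 10.9
finger_force: 29.9
```

```bash
python3 -c "
from lag import add
add(0,2.4,3.2)
from plant import bot
for i in range(4):
    bot.capture('side'); o=bot.get_obs(); print(o['time'],o['tool_pos'].round(2),o['contact_force'].round(1),o['moment'].round(2))
c=bot.capture('side')
import cv2,numpy as np
np.savez('side4.npz',**c)
a=[cv2.resize(np.load(f)['pixels'][220:300,280:340],None,fx=6.5,fy=6.5,interpolation=cv2.INTER_CUBIC) for f in ('side0.npz','side4.npz')]
cv2.imwrite('pics/cmp4.png',np.hstack(a)[...,::-1])
" | sed -n '1,2p;18,$p'
```

```text
t 24.75 fz 8.7
C [572.99 -25.64]
yaw 70.6 th 72.60 lag 1.74 radial lag 0.02 F 13.7 Fmom 7.8
yaw 75.6 th 74.67 lag -0.33 radial lag -0.16 F -4.3 Fmom -1.7
yaw 70.6 th 71.88 lag 1.25 radial lag -0.17 F 7.3 Fmom 7.0
yaw 67.4 th 68.71 lag 1.45 radial lag -0.07 F 11.3 Fmom 7.7
24.8 [587.65  11.65 226.8 ] [-9.1  1.4  8.1] [0.36 0.6  0.17]
24.85 [587.7   11.63 226.78] [-3.7  2.5  7.4] [0.49 0.42 0.1 ]
24.9 [587.78  11.59 226.79] [-1.4  3.2  6.3] [0.41 0.42 0.02]
24.95 [587.82  11.59 226.8 ] [-1.2  4.8  5.7] [0.49 0.4  0.05]
```

View pics/cmp4.png

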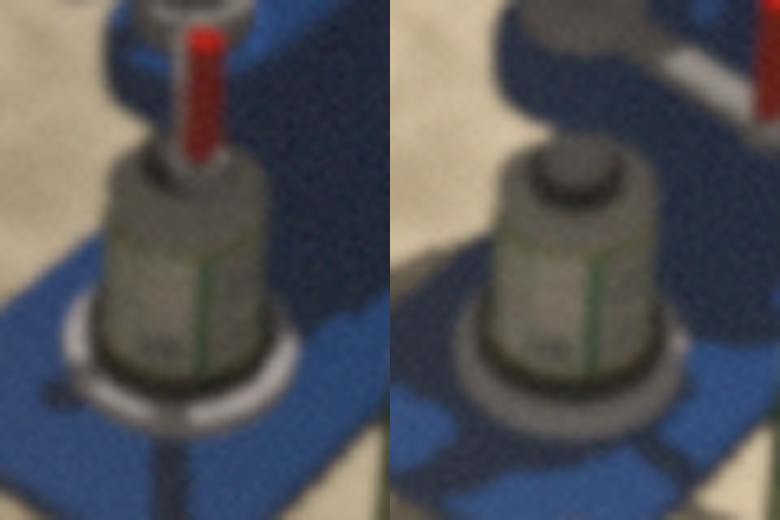

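The comparison shows the tin with its top back edge at crop y≈135 and its shoulder at y≈250, and the black pad rim with its front bottom edge at y≈205. I'll project the known geometry to judge the gap.

Run:
```python
from h import *
c=load("side4.npz"); C=np.array([573,-25.6])
def ext(r,z):
    a=np.linspace(0,2*np.pi,73); p=np.array([proj(c,(C[0]+r*np.cos(t),C[1]+r*np.sin(t),z)) for t in a])
    p=(p-[280,220])*6.5; return "x %.0f..%.0f y back %.0f front %.0f"%(p[:,0].min()+390,p[:,0].max()+390,p[:,1].min(),p[:,1].max())
for z in(30,40,90,95,100,105,110,115,120): print(z,"tin",ext(28.5,z),"| pad",ext(17,z))
print("hub",ext(16,198),"ring?",ext(40,30))
g=cv2.cvtColor(c["pixels"],cv2.COLOR_RGB2GRAY); print(g[236:266,305:313].mean(1).round(0).tolist())
o=load("side0.npz");print(c["pixels"][236:266,306:311].mean(1).round(0).astype(int).tolist())
```

```text
30 tin x 490..648 y back 266 front 374 | pad x 522..616 y back 287 front 351
40 tin x 491..649 y back 245 front 353 | pad x 522..617 y back 266 front 330
90 tin x 492..656 y back 140 front 245 | pad x 525..623 y back 160 front 223
95 tin x 493..656 y back 129 front 234 | pad x 526..623 y back 149 front 212
100 tin x 493..657 y back 118 front 223 | pad x 526..624 y back 138 front 201
105 tin x 493..658 y back 107 front 211 | pad x 526..624 y back 127 front 189
110 tin x 493..659 y back 95 front 200 | pad x 526..625 y back 116 front 178
115 tin x 493..659 y back 84 front 189 | pad x 527..626 y back 104 front 167
120 tin x 493..660 y back 73 front 177 | pad x 527..626 y back 93 front 155
hub x 535..633 y back -92 front -36 ring? x 459..679 y back 245 front 397
[49.0, 49.0, 52.0, 56.0, 66.0, 75.0, 76.0, 76.0, 76.0, 75.0, 72.0, 68.0, 55.0, 45.0, 39.0, 47.0, 62.0, 76.0, 83.0, 86.0, 89.0, 88.0, 88.0, 90.0, 94.0, 97.0, 97.0, 95.0, 95.0, 96.0]
[[41, 49, 66], [42, 49, 65], [45, 52, 67], [51, 55, 68], [63, 64, 69], [77, 74, 73], [81, 76, 71], [80, 75, 71], [81, 76, 72], [79, 75, 71], [78, 73, 69], [75, 70, 66], [62, 58, 54], [50, 46, 41], [41, 37, 31], [46, 44, 39], [63, 59, 54], [79, 74, 67], [86, 81, 74], [92, 86, 78], [93, 88, 80], [93, 87, 77], [95, 88, 74], [97, 94, 74], [103, 100, 81], [108, 104, 88], [109, 103, 88], [105, 101, 85], [105, 101, 85], [107, 102, 87]]
```

```bash
cat > edge.py <<'E'
from h import *
def edge(g,lo=246,hi=258):
    "sub-pixel row of the pad's lower front edge: minimum (parabola) and half-level crossing below it, cols 305-312"
    p=g[:,305:313].astype(float).mean(1); i=lo+int(np.argmin(p[lo:hi])); top=p[i+4:i+8].mean(); h=(p[i]+top)/2
    j=i
    while p[j]<h: j+=1
    d=np.polyfit([-1,0,1],p[i-1:i+2],2); u=i
    h2=(p[i]+p[i-8:i-4].mean())/2
    while p[u]<h2: u-=1
    return round(u+(p[u]-h2)/(p[u]-p[u+1]),2),round(i-d[1]/2/d[0],2),round(j-1+(h-p[j-1])/(p[j]-p[j-1]),2)
E
python3 - <<'E'
from edge import *
a=cv2.imread("pics/side3.png",0); a=cv2.resize(a,None,fx=.2,fy=.2,interpolation=cv2.INTER_AREA)
A=np.zeros((420,560)); A[180:300,240:380]=a
B=cv2.cvtColor(load("side4.npz")["pixels"],cv2.COLOR_RGB2GRAY)
for g in(A,B): print(edge(g,243,258),g[236:262,305:313].mean(1).round(0).astype(int).tolist())
c=load("side4.npz")
for z in(92,93,97,98,99): print(z,proj(c,(573-17*.617,-25.6-17*.787,z)).round(2))
E
```

```text
(np.float64(246.24), np.float64(248.15), np.float64(250.34)) [47, 48, 48, 54, 63, 71, 74, 74, 73, 67, 57, 46, 38, 43, 56, 71, 81, 84, 84, 85, 86, 87, 88, 90, 92, 95]
(np.float64(247.83), np.float64(249.94), np.float64(252.06)) [49, 49, 52, 56, 66, 75, 76, 76, 76, 75, 72, 68, 55, 45, 39, 47, 62, 76, 83, 86, 89, 88, 88, 90, 94, 97]
92 [308.13 253.61]
93 [308.14 253.26]
97 [308.2  251.89]
98 [308.21 251.55]
99 [308.23 251.2 ]
```

```bash
cat >> edge.py <<'E'
def avg(n=10):
    from plant import bot
    G=np.mean([cv2.cvtColor(bot.capture("side")["pixels"],cv2.COLOR_RGB2GRAY).astype(float) for _ in range(n)],0)
    feel((573,-25.64)); print("edge",edge(G,243,258)); return G
E
python3 -c "
from edge import *
avg()"
```

```text
t 25.50 pos [588.2  11.5 226.8] r 40.1 th 67.8 yaw 67.4 | F ccw 3.02 rad 1.54 z 5.93 | M [ 0.39  0.19 -0.03] grip 11.2
edge (np.float64(247.86), np.float64(249.9), np.float64(252.18))
```

>>> play_rows --commands '[{"x": -0.0001,"y": -0.0012,"z": 0,"twist": -1.7},{"x": -0.0002,"y": -0.0024,"z": 0,"twist": -3.4},{"x": -0.0003,"y": -0.0036,"z": 0,"twist": -5.1},{"x": -0.0004,"y": -0.0048,"z": 0,"twist": -6.9},{"x": -0.0005,"y": -0.006,"z": 0,"twist": -8.6},{"x": -0.0007,"y": -0.0072,"z": 0,"twist": -10.3},{"x": -0.0009,"y": -0.0084,"z": 0,"twist": -12},{"x": -0.0009,"y": -0.0084,"z": 0,"twist": -12}]'

```text
time: 26.3
tool_pos: [580.8, 13.6, 226.8]
tcp_rot: [3.141, -0.0, 1.388]
contact_force: [4.0, 4.3, 3.0]
grip_width: 11.4
finger_force: 30.0
```

```bash
python3 -c "
from edge import *
avg()"
```

```text
t 26.80 pos [580.7  13.7 226.8] r 40.0 th 78.9 yaw 79.4 | F ccw -3.83 rad 5.05 z 4.48 | M [ 0.75 -0.59 -0.09] grip 11.5
edge (np.float64(247.66), np.float64(249.81), np.float64(252.07))
```

>>> play_rows --commands '[{"x": -0.0001,"y": -0.0012,"z": 0,"twist": -1.7},{"x": -0.0002,"y": -0.0024,"z": 0,"twist": -3.4},{"x": -0.0003,"y": -0.0036,"z": 0,"twist": -5.1},{"x": -0.0004,"y": -0.0048,"z": 0,"twist": -6.9},{"x": -0.0005,"y": -0.006,"z": 0,"twist": -8.6},{"x": -0.0007,"y": -0.0072,"z": 0,"twist": -10.3},{"x": -0.0009,"y": -0.0084,"z": 0,"twist": -12},{"x": -0.0009,"y": -0.0084,"z": 0,"twist": -12}]'

```text
time: 27.6
tool_pos: [572.3, 14.4, 226.8]
tcp_rot: [3.141, -0.001, 1.597]
contact_force: [2.8, 4.5, 4.5]
grip_width: 11.1
finger_force: 30.0
```

```bash
python3 -c "
from edge import *
avg()"
```

```text
t 28.10 pos [572.2  14.4 226.8] r 40.1 th 91.1 yaw 91.4 | F ccw -4.40 rad 6.23 z 4.40 | M [ 0.79 -0.61 -0.09] grip 11.1
edge (np.float64(247.41), np.float64(249.41), np.float64(251.72))
```

The averaged edge rows put the pad's stop at a crank angle of about 75°: full travel down to 79°, almost none after. That makes the target about 69°, so I'm winding forward to there.

>>> play_rows --commands '[{"x": 0,"y": 0.001,"z": 0,"twist": 1.4},{"x": 0,"y": 0.002,"z": 0,"twist": 2.8},{"x": -0.0001,"y": 0.003,"z": 0,"twist": 4.3},{"x": -0.0002,"y": 0.004,"z": 0,"twist": 5.7},{"x": -0.0003,"y": 0.005,"z": 0,"twist": 7.1},{"x": -0.0004,"y": 0.006,"z": 0,"twist": 8.5},{"x": -0.0006,"y": 0.007,"z": 0,"twist": 10},{"x": -0.0008,"y": 0.008,"z": 0,"twist": 11.4}]'

```text
time: 28.9
tool_pos: [579.1, 13.9, 226.8]
tcp_rot: [-3.139, -0.0, 1.396]
contact_force: [-4.2, 5.6, 6.1]
grip_width: 11.1
finger_force: 30.0
```

>>> play_rows --commands '[{"x": 0,"y": 0.0013,"z": 0,"twist": 1.9},{"x": -0.0001,"y": 0.0027,"z": 0,"twist": 3.8},{"x": -0.0002,"y": 0.004,"z": 0,"twist": 5.7},{"x": -0.0003,"y": 0.0053,"z": 0,"twist": 7.6},{"x": -0.0005,"y": 0.0067,"z": 0,"twist": 9.5},{"x": -0.0008,"y": 0.008,"z": 0,"twist": 11.4},{"x": -0.0008,"y": 0.008,"z": 0,"twist": 11.4},{"x": -0.0008,"y": 0.008,"z": 0,"twist": 11.4}]'

```text
time: 29.7
tool_pos: [586.9, 11.9, 226.8]
tcp_rot: [-3.139, 0.0, 1.198]
contact_force: [-1.6, 5.1, 6.6]
grip_width: 11.6
finger_force: 30.0
```

```bash
python3 -c "
from edge import *
avg()"
```

```text
t 30.20 pos [587.2  11.8 226.8] r 40.0 th 69.2 yaw 68.7 | F ccw 2.00 rad 4.63 z 5.88 | M [ 0.78  0.16 -0.02] grip 11.2
edge (np.float64(247.82), np.float64(249.88), np.float64(252.18))
```

>>> play_rows --commands '[{"x": 0,"y": 0,"z": 0,"twist": 0},{"x": 0,"y": 0,"z": 0,"twist": 0},{"x": 0,"y": 0,"z": 0,"twist": 0},{"x": 0,"y": 0,"z": 0,"twist": 0},{"x": 0,"y": 0,"z": -0.01,"twist": 0},{"x": 0,"y": 0,"z": -0.03,"twist": 0},{"x": 0,"y": 0,"z": -0.05,"twist": 0},{"x": 0,"y": 0,"z": -0.063,"twist": 0}]' --jaw 0.55

```text
time: 31.0
tool_pos: [588.4, 11.2, 292.0]
tcp_rot: [3.139, -0.001, 1.198]
contact_force: [0.5, 0.4, -0.0]
grip_width: 41.0
finger_force: 0.0
```

```bash
python3 -c "
from edge import *
avg(4)
from plant import bot
o=bot.get_obs(); print(plan((*o['tool_pos'],np.degrees(o['tcp_rot'][2])),(587.2,-110,290,100.6)))"
```

```text
t 31.20 pos [588.   11.3 289.8] r 39.9 th 68.0 yaw 68.6 | F ccw 0.65 rad 0.58 z -0.85 | M [-0.07  0.07  0.02] grip 41.4
edge (np.float64(247.78), np.float64(249.9), np.float64(252.2))
{'x': np.float64(-0.1132), 'y': np.float64(0.0435), 'z': np.float64(-0.0002), 'twist': np.float64(-32.0)}
```

>>> play_rows --commands '[{"x": -0.016,"y": 0.006,"z": 0,"twist": -5},{"x": -0.036,"y": 0.014,"z": 0,"twist": -11},{"x": -0.06,"y": 0.023,"z": 0,"twist": -18},{"x": -0.084,"y": 0.032,"z": 0,"twist": -25},{"x": -0.104,"y": 0.04,"z": 0,"twist": -30},{"x": -0.113,"y": 0.0435,"z": 0,"twist": -32},{"x": -0.113,"y": 0.0435,"z": 0,"twist": -32},{"x": -0.113,"y": 0.0435,"z": 0,"twist": -32}]'

```text
time: 32.0
tool_pos: [587.1, -109.4, 288.9]
tcp_rot: [-3.14, -0.001, 1.755]
contact_force: [-0.3, 1.2, -0.3]
grip_width: 41.3
finger_force: 0.0
```

```bash
python3 -c "
from h import *
from plant import bot
c=bot.capture('wrist')
feel((573,-25.64))
for b in blobs(c,'red',(200,150,380,300)): print(b[:2])
a=np.load('w1.npz')
print('earlier red blob box 271,204,20,35')"
```

```text
t 32.05 pos [ 587.2 -109.1  289.1] r 84.6 th -80.4 yaw 100.6 | F ccw -1.28 rad -0.44 z 0.83 | M [-0.12  0.05  0.02] grip 41.3
([267, 210, 20, 36, 563], [276.9, 227.8])
earlier red blob box 271,204,20,35
```

>>> play_rows --commands '[{"x": 0,"y": -0.001,"z": 0.015,"twist": 0},{"x": 0,"y": -0.001,"z": 0.03,"twist": 0},{"x": 0,"y": -0.001,"z": 0.045,"twist": 0},{"x": 0,"y": -0.001,"z": 0.06,"twist": 0},{"x": 0,"y": -0.001,"z": 0.07,"twist": 0},{"x": 0,"y": -0.001,"z": 0.077,"twist": 0},{"x": 0,"y": -0.001,"z": 0.077,"twist": 0},{"x": 0,"y": -0.001,"z": 0.077,"twist": 0}]'

```text
time: 32.85
tool_pos: [586.6, -109.8, 213.2]
tcp_rot: [3.141, 0.0, 1.756]
contact_force: [-0.2, -0.5, 0.1]
grip_width: 41.4
finger_force: 0.0
```

>>> play_rows --commands '[{"x": 0,"y": 0,"z": 0,"twist": 0},{"x": 0,"y": 0,"z": 0,"twist": 0},{"x": 0,"y": 0,"z": 0,"twist": 0},{"x": 0,"y": 0,"z": 0,"twist": 0},{"x": 0,"y": 0,"z": 0,"twist": 0},{"x": 0,"y": 0,"z": 0,"twist": 0},{"x": 0,"y": 0,"z": 0,"twist": 0},{"x": 0,"y": 0,"z": 0,"twist": 0}]' --jaw 1

```text
time: 33.65
tool_pos: [586.5, -110.0, 212.8]
tcp_rot: [3.141, 0.0, 1.756]
contact_force: [0.7, -1.4, 0.4]
grip_width: 11.1
finger_force: 30.0
```

```bash
python3 -c "
from h import *
feel((572.2,-26.3))
from plant import bot
o=bot.get_obs();p=o['tool_pos'];w=np.degrees(o['tcp_rot'][2])
C=np.array([572.2,-26.3])
for a in (12,23,34,46):
    t=np.radians(-a);R2=np.array([[np.cos(t),-np.sin(t)],[np.sin(t),np.cos(t)]]);q=C+R2@(p[:2]-C); print(a,q.round(1),plan((*p,w),(*q,p[2],w-a)))
"
```

```text
t 33.65 pos [ 586.5 -110.   212.8] r 84.9 th -80.3 yaw 100.6 | F ccw 0.42 rad 1.49 z 0.35 | M [-0.27 -0.03 -0.  ] grip 11.1
12 [ 568.8 -111.2] {'x': np.float64(0.0021), 'y': np.float64(-0.0176), 'z': np.float64(-0.0), 'twist': np.float64(12.0)}
23 [ 552.7 -109. ] {'x': np.float64(0.0073), 'y': np.float64(-0.0331), 'z': np.float64(-0.0), 'twist': np.float64(23.0)}
34 [ 537.3 -103.7] {'x': np.float64(0.0153), 'y': np.float64(-0.0473), 'z': np.float64(-0.0), 'twist': np.float64(34.0)}
46 [521.9 -94.8] {'x': np.float64(0.0269), 'y': np.float64(-0.0607), 'z': np.float64(-0.0), 'twist': np.float64(46.0)}
```

>>> play_rows --commands '[{"x": 0.0002,"y": -0.0044,"z": 0,"twist": 3},{"x": 0.0007,"y": -0.0089,"z": 0,"twist": 6},{"x": 0.0013,"y": -0.0133,"z": 0,"twist": 9},{"x": 0.0021,"y": -0.0176,"z": 0,"twist": 12},{"x": 0.0032,"y": -0.0219,"z": 0,"twist": 15},{"x": 0.0045,"y": -0.0261,"z": 0,"twist": 18},{"x": 0.0061,"y": -0.0303,"z": 0,"twist": 21},{"x": 0.0073,"y": -0.0331,"z": 0,"twist": 23}]'

```text
time: 34.45
tool_pos: [552.7, -108.7, 212.8]
tcp_rot: [3.141, -0.0, 1.353]
contact_force: [2.1, -0.5, -0.5]
grip_width: 10.9
finger_force: 30.0
```

>>> play_rows --commands '[{"x": 0.0001,"y": -0.0037,"z": 0,"twist": 2.5},{"x": 0.0005,"y": -0.0074,"z": 0,"twist": 5},{"x": 0.001,"y": -0.0111,"z": 0,"twist": 7.5},{"x": 0.0016,"y": -0.0147,"z": 0,"twist": 10},{"x": 0.0024,"y": -0.0183,"z": 0,"twist": 12.5},{"x": 0.0032,"y": -0.0219,"z": 0,"twist": 15},{"x": 0.0043,"y": -0.0255,"z": 0,"twist": 17.5},{"x": 0.0056,"y": -0.029,"z": 0,"twist": 20}]'

```text
time: 35.25
tool_pos: [526.0, -97.3, 212.8]
tcp_rot: [3.14, -0.001, 1.004]
contact_force: [3.3, -1.6, -1.1]
grip_width: 11.1
finger_force: 30.0
```

```bash
python3 -c "
from h import *
feel((572.2,-26.3))
from plant import bot
bot.capture('side');bot.capture('side');feel((572.2,-26.3))"
```

```text
t 35.25 pos [526.  -97.3 212.8] r 84.7 th -123.0 yaw 57.5 | F ccw 3.68 rad -0.46 z -1.10 | M [-0.4  -0.35  0.1 ] grip 11.1
t 35.35 pos [525.6 -97.1 212.8] r 84.8 th -123.4 yaw 57.6 | F ccw 2.49 rad -0.05 z -0.94 | M [-0.16 -0.08  0.02] grip 11.5
```

>>> play_rows --commands '[{"x": 0,"y": -0.0006,"z": 0,"twist": 0.4},{"x": 0,"y": -0.0012,"z": 0,"twist": 0.8},{"x": 0,"y": -0.0018,"z": 0,"twist": 1.2},{"x": 0,"y": -0.0024,"z": 0,"twist": 1.6},{"x": 0.0001,"y": -0.003,"z": 0,"twist": 2.0},{"x": 0.0001,"y": -0.0034,"z": 0,"twist": 2.3},{"x": 0.0001,"y": -0.0038,"z": 0,"twist": 2.6},{"x": 0.0001,"y": -0.0042,"z": 0,"twist": 2.9}]'

```text
time: 36.15
tool_pos: [522.1, -94.7, 212.8]
tcp_rot: [3.141, -0.001, 0.955]
contact_force: [6.7, -0.1, -1.5]
grip_width: 11.4
finger_force: 30.0
```

```bash
python3 -c "
from h import *
feel((572.2,-26.3))
from plant import bot
for i in range(4):
    c=bot.capture('side');feel((572.2,-26.3))
s=bot.capture('scene')
for n,c,f in (('side',c,'side0.npz'),('scene',s,'scene0.npz')):
    B={'scene':(255,190,345,275),'side':(280,190,350,275)}[n]
    print(n,[b[:2] for b in blobs(c,'red',B)],[b[:2] for b in blobs(load(f),'red',B)])"
```

```text
t 36.15 pos [522.1 -94.7 212.8] r 84.8 th -126.2 yaw 54.7 | F ccw 5.42 rad -3.89 z -1.49 | M [-0.14 -0.74  0.09] grip 11.4
t 36.20 pos [522.1 -94.7 212.8] r 84.8 th -126.2 yaw 54.7 | F ccw 4.14 rad -1.83 z -1.79 | M [-0.13 -0.69  0.05] grip 11.1
t 36.25 pos [522.1 -94.7 212.8] r 84.8 th -126.2 yaw 54.7 | F ccw 3.88 rad -2.59 z -1.30 | M [-0.17 -0.72  0.08] grip 11.5
t 36.30 pos [522.1 -94.7 212.8] r 84.8 th -126.2 yaw 54.7 | F ccw 4.56 rad -3.30 z -1.57 | M [-0.12 -0.74  0.07] grip 11.1
t 36.35 pos [522.1 -94.7 212.8] r 84.8 th -126.2 yaw 54.7 | F ccw 4.05 rad -3.18 z -1.40 | M [-0.14 -0.78  0.03] grip 11.2
side [([308, 225, 6, 19, 85], [310.2, 234.3])] [([309, 225, 5, 19, 73], [311.0, 233.6])]
scene [([289, 247, 7, 14, 76], [292.1, 253.2])] [([290, 244, 7, 17, 78], [292.7, 251.4])]
```

>>> play_rows --commands '[{"x": 0,"y": 0,"z": 0,"twist": 0},{"x": 0,"y": 0,"z": 0,"twist": 0},{"x": 0,"y": 0,"z": 0,"twist": 0},{"x": 0,"y": 0,"z": 0,"twist": 0},{"x": 0,"y": 0,"z": -0.02,"twist": 0},{"x": 0,"y": 0,"z": -0.05,"twist": 0},{"x": 0,"y": 0,"z": -0.08,"twist": 0},{"x": 0,"y": 0,"z": -0.1,"twist": 0}]' --jaw 0.55

```text
time: 37.2
tool_pos: [521.9, -94.9, 314.8]
tcp_rot: [3.14, -0.0, 0.955]
contact_force: [-0.5, -0.0, 0.0]
grip_width: 41.5
finger_force: 0.0
```

>>> play_rows --commands '[{"x": -0.02,"y": 0,"z": -0.01,"twist": 0},{"x": -0.05,"y": 0,"z": -0.02,"twist": 0},{"x": -0.08,"y": 0,"z": -0.02,"twist": 0},{"x": -0.1,"y": 0,"z": -0.02,"twist": 0},{"x": -0.1,"y": 0,"z": -0.02,"twist": 0},{"x": -0.1,"y": 0,"z": -0.02,"twist": 0},{"x": -0.1,"y": 0,"z": -0.02,"twist": 0},{"x": -0.1,"y": 0,"z": -0.02,"twist": 0}]'

```text
time: 38.0
tool_pos: [464.5, -175.7, 332.6]
tcp_rot: [-3.141, -0.0, 0.956]
contact_force: [0.2, 0.7, 0.1]
grip_width: 41.5
finger_force: 0.0
```

Run:
```python
from h import *
from plant import bot
A={}
for n in("side","scene"):
    A[n]=c=bot.capture(n); B={'scene':(255,190,345,275),'side':(280,190,350,275)}[n]
    for k in("red","yel"): print(n,k,[b[:2] for b in blobs(c,k,B)])
cv2.imwrite("pics/end.png",cv2.resize(A["side"]["pixels"][180:300,210:410],None,fx=4,fy=4,interpolation=cv2.INTER_CUBIC)[...,::-1])
o=bot.get_obs(); print(o["time"],o["tool_pos"],o["contact_force"])
```

```text
side red [([310, 224, 6, 20, 72], [312.4, 233.0])]
side yel [([302, 190, 6, 11, 51], [304.2, 194.9])]
scene red [([292, 246, 6, 6, 32], [294.4, 248.2]), ([292, 258, 4, 3, 11], [293.4, 259.1])]
scene yel [([313, 218, 20, 6, 79], [323.4, 220.5])]
38.1 [ 464.48290155 -175.82226993  332.57801343] [-0.90093789  0.02229357 -0.10628103]
```

View pics/end.png

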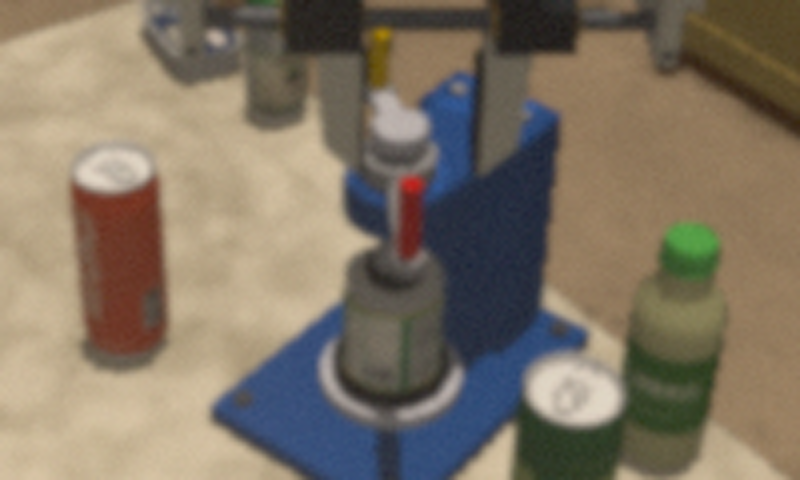

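The side view shows everything standing, with the red post near (411,187) in the crop. It is slightly off its original position, so I'm computing the nut angle from the blobs.

Run:
```python
from h import *
from plant import bot
s={n:[bot.capture(n) for _ in range(3)] for n in("side","scene")}
def col(c,box):  # red-weighted column centroid, rows of post
    p=c["pixels"].astype(float); x0,y0,x1,y1=box; w=np.clip(p[y0:y1,x0:x1,0]-1.3*p[y0:y1,x0:x1,1:].max(2)-15,0,None)
    return (w.sum(0)@np.arange(x0,x1))/w.sum()
B={"side":(303,222,320,246),"scene":(284,240,303,264)}
for n in B:
    c0=load(n+"0.npz"); a=col(c0,B[n]); b=[col(c,B[n]).round(2) for c in s[n]]
    f=lambda t:proj(c0,(572.2+85*np.cos(np.radians(t)),-26.3+85*np.sin(np.radians(t)),202))
    d=(f(-115.6)-f(-125.6))/10
    print(n,"was",a.round(2),"now",b,"px/deg",d.round(3),"turn deg",((np.mean(b)-a)/d[0]).round(2),"rad",np.radians((np.mean(b)-a)/d[0]).round(3))
```

```text
side was 311.01 now [np.float64(312.29), np.float64(312.27), np.float64(312.27)] px/deg [ 0.763 -0.028] turn deg 1.66 rad 0.029
scene was 292.81 now [np.float64(294.23), np.float64(294.26), np.float64(294.22)] px/deg [ 0.8  -0.03] turn deg 1.78 rad 0.031
```

Run:
```python
from h import *
from plant import bot
c=bot.capture("side"); print([b[:2] for b in blobs(c,"yel",(290,175,325,215))])
for t in(60,65,69.2,75,80): print(t,[proj(c,(572.6+40*np.cos(np.radians(t)),-26+40*np.sin(np.radians(t)),z)).round(1).tolist() for z in(232,214)])
o=load("side0.npz"); print([b[:2] for b in blobs(o,"yel",(280,190,350,275))],[proj(o,(572.6+40*np.cos(np.radians(161.5)),-26+40*np.sin(np.radians(161.5)),z)).round(1).tolist() for z in(232,214)])
```

```text
[([302, 187, 6, 14, 69], [304.3, 193.4])]
60 [[308.1, 186.7], [307.9, 193.8]]
65 [[306.5, 186.8], [306.3, 193.9]]
69.2 [[305.2, 187.0], [305.0, 194.1]]
75 [[303.4, 187.2], [303.2, 194.3]]
80 [[301.9, 187.5], [301.7, 194.7]]
[([289, 198, 6, 17, 69], [291.6, 205.5])] [[291.8, 199.5], [291.7, 206.8]]
```

```bash
python3 -c "
from plant import bot
print(bot.close_job())"
```

```text
the job is handed in; nothing more can be done
None
```

I loosened the nut, wound the pad onto the tin to an estimated 20–25 N, and turned the nut back to about 0.03 rad from where it was found. The job is handed in, but no verdict came back. The pad force is inferred from crank angle and camera, not read directly, and the cans, bottle and tin looked undisturbed in the last picture.

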